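# Stack the lunch carrier

## Robot

A 6-joint arm with a two-finger parallel gripper is mounted at the origin on a cart in front of the work surface, level with it; the furniture and walls round the work are solid. World frame = base frame: x ahead of the robot, y to its left, z up, the work surface at z = 0. Lengths are in mm, angles in rad, forces in N, time in s.
With the tool pointing down it reaches from about 350 to 875 mm from the base axis. Payload 4.2 kg.
Tool frame: the origin (TCP) lies midway between the tips of the shut fingers; the grasp point (between the pads) lies 19 mm behind it; z points along the fingers, y is the line along which they close (so a half turn about z gives the same grasp; the last joint's range is limited). The gripper opens to 85 mm and grips with 20 to 120 N. Pads are 22 mm wide; open, the fingers measure 114 mm over their backs; the gripper's body (76 mm by 85 mm) begins 54 mm behind the grasp point. The pads swing forward as they close: fully open they stand 13 mm farther back than shut.
Start: joints at [-0.85, 0.385, 0.008, 0, -1.194, -0.259], TCP at [278.486, -559.504, 231.312] pointing down, gripper open.
Joint ranges: [-3.14, 3.14], [-1.21, 2.06], [-1.07, 1.41], [-3.16, 2.05], [-2.99, -0.16], [-3.1, 3.1]. Speed limits (rad/s): [2.79, 2.79, 3.14, 3.14, 3.14, 3.14].

## Interface

Orientations are given as a unit quaternion [x, y, z, w].
In Python, from bench import sensors, get_image, camera_params, job_done gives the robot as it stands.
- The arm moves only by the tool servo_tool, never from a script. Its argument "motion" is a list of rows, each an object with "travel": the shift along the tool's x, y, z as a fraction of full scale, a list of three; "rot": the turn, a rotation vector about the tool's x, y, z as a fraction of full scale, a list of three; "hand": the opening, from 0 (shut) to 1 (fully open). In form: [{"travel": [x, y, z], "rot": [wx, wy, wz], "hand": hand}, ...]. A call has 1 to 10 rows; each row shifts and turns the commanded pose from where the row before left it, along the tool's axes as they then stand; what a row does not reach is not made up. Full scale, the value 1, is 25 cm for a shift and 360 degrees for a turn. A row lasts 1/12 s, in which the tool goes at most 41.7 mm and 7.16 degrees, less where a joint would pass 70% of its speed; a pose out of reach is approached as far as the arm can. A call with a number of a shift or a turn outside -1 to 1 is refused whole. A call with a gripper value outside its range is refused whole. The fingers move at their own pace and stop on an object; the grip force is fixed at half the most. Time passes only in rows, so rows that do not move let the fingers close. It gives the time, the measured TCP pose, the force, the opening and the grip force at its end, in the units of the state.
- sensors.read_state(): the state, without advancing time (a new reading comes with each control period).
- get_image(name): name is "side" or "top"; returns (picture, depth): 400x640x3 uint8, red, green, blue; 400x640 float32, mm along the optical axis (not along the pixel's ray), 0 where there is no reading.
- camera_params(name): a dict with "camera_matrix" (3x3 intrinsics, pixels), "R" (3x3) and "t" (3): a world point X has camera coordinates R X + t. Camera axes: x right, y down, z forward; pixel columns grow to the right and rows downward; lengths in mm; the calibration is good to about 2 mm. A picture is of the moment at which its call begins. camera_params takes no time and is no camera call.
- job_done(): hands the job in; it is judged then, once.
The state is a dict: "clock": time; "joints": joint angles; "joint_vel": joint speeds; "joint_efforts": joint torques, N m; "position": TCP position; "ee_rot": TCP orientation; "contact_force": force on the tool from outside, world axes, zero at the start; "wrist_torque": the same for the moment, N m; "gripper_width": finger opening in mm; "grasp_force": force on a finger pad.
Only numpy, scipy, OpenCV 4.12 (cv2) and the standard library are available. Lean on these libraries where they do the work, as an engineer would, in place of code of your own. Each camera call takes 0.05 s, during which the arm holds its last target. There are 200 camera calls.

## Task

Stack the steel lunch carrier on its base, one piece at a time from the bottom up: first the tall undivided pot, on it the pot with two compartments, then the shallow pot with four compartments, and last the lid. Each piece must sit fully home and level on the one beneath; let go of the finished stack, and leave the salt shaker, the candle and the food tin where they stand.

Things in the scene. Friction and masses are not known exactly. Their poses are not given: they have to be found in the camera images.
- pot_tall_c (a point): Tallest pot, no divider. Round open steel pot, 64 mm across, 62 mm tall, 3 mm wall, 0.1 kg. Its foot, 6 mm deep and 54 mm wide (49 at the tip), drops into the 58 mm mouth of the base or any pot until its shoulder lies on that rim: seated, its underside is 6 mm below that rim, at any turn. Grip across its sides near its rim. Point: on its axis, 31 mm above its underside; z up.
- pot_half_c (a point): Middle pot: one divider makes two compartments. Round open steel pot, 64 mm across, 50 mm tall, 3 mm wall, 0.1 kg. Its foot, 6 mm deep and 54 mm wide (49 at the tip), drops into the 58 mm mouth of the base or any pot until its shoulder lies on that rim: seated, its underside is 6 mm below that rim, at any turn. Grip across its sides near its rim. Point: on its axis, 25 mm above its underside; z up.
- pot_quarter_c (a point): Shallow pot: a cross divider makes four compartments. Round open steel pot, 64 mm across, 40 mm tall, 3 mm wall, 0.1 kg. Its foot, 6 mm deep and 54 mm wide (49 at the tip), drops into the 58 mm mouth of the base or any pot until its shoulder lies on that rim: seated, its underside is 6 mm below that rim, at any turn. Grip across its sides near its rim. Point: on its axis, 20 mm above its underside; z up.
- lid_knob (a point): Round steel lid, 64 mm across, 40 mm tall over all, 0.08 kg: a 6 mm deep foot as on the pots, a 6 mm disc (top 12 mm above the underside), and a black upright knob 18 mm across and 28 mm tall. Seated, the disc lies on the rim below, the foot's underside 6 mm below that rim. Grip the knob with the fingertips above the disc. Point: on the knob's axis, 33 mm above the underside, 7 mm below its top; z up.
- base_rim (a point): The carrier's base, fixed to the worktop: a flat steel disc 96 mm across and 8 mm thick, with a low round socket in its middle, 64 mm outside and 58 mm inside, rising to 20 mm above the worktop. The point is the centre of the socket's mouth, level with its rim, 20 mm above the worktop; z up.
- salt_shaker: Bystander: glass salt shaker with a grey cap, 44 mm across, 90 mm tall. Origin at the centre of its underside.
- tea_light: Bystander: small round candle in a cup, 38 mm across, 15 mm tall. Origin at the centre of its underside.
- small_tin: Bystander: unopened round food tin, 57 mm across, 72 mm tall. Origin at the centre of its underside.
There are look-alikes about, which are no part of the job. What is shaped like the part that bears pot_quarter_c but green or orange is not meant. What is shaped like the part that bears pot_half_c but orange is not meant.

How it is judged (in metres and radians):
On the way, in this order (a step that is already met when the one before it is completed fails the run):
1. the tall undivided pot is seated in the carrier's base (horizontal distance between pot_tall_c and base_rim below 0.005 m and z of pot_tall_c in the frame of base_rim between 0.022 and 0.028 m and angle between pot_tall_c's own z axis and vertical below 0.08 rad), for 0.2 s.
2. the two-compartment pot is seated on the tall pot (all of step 1 and horizontal distance between pot_half_c and pot_tall_c below 0.005 m and z of pot_half_c in the frame of pot_tall_c between 0.047 and 0.053 m and angle between pot_half_c's own z axis and vertical below 0.08 rad), for 0.2 s.
3. the shallow four-compartment pot is seated on the two-compartment pot (all of step 2 and horizontal distance between pot_quarter_c and pot_half_c below 0.005 m and z of pot_quarter_c in the frame of pot_half_c between 0.036 and 0.042 m and angle between pot_quarter_c's own z axis and vertical below 0.08 rad), for 0.2 s.
4. the lid is seated on the four-compartment pot (all of step 3 and horizontal distance between lid_knob and pot_quarter_c below 0.005 m and z of lid_knob in the frame of pot_quarter_c between 0.044 and 0.05 m and angle between lid_knob's own z axis and vertical below 0.08 rad), for 0.2 s.
At the end, for the whole second after the job is handed in: Tall pot in the base's socket, two-compartment pot on it, four-compartment pot on that, lid on top: each piece's axis within 5 mm of that of the piece below, its height within 3 mm of fully seated and upright within 0.08 rad, standing so by themselves (all of step 4); the robot touches nothing.
It fails at once if the salt shaker was moved more than 30 mm (distance of salt_shaker from where it was at the start of the episode above 0.03 m).
It fails at once if the candle was moved more than 30 mm (distance of tea_light from where it was at the start of the episode above 0.03 m).
It fails at once if the food tin was moved more than 30 mm (distance of small_tin from where it was at the start of the episode above 0.03 m).
It also fails if it takes over 96 s, if anything falls off the work surface, if the arm or the gripper's body presses on something with over 40 N, if the wrist force passes 120 N, or if a joint passes its speed limit or range.

## Working session

There is one attempt and no reset: what is moved stays moved. The work goes in short steps, Python scripts to look and compute and a tool call to move; the robot and the scene stay as the last step left them, time stands still between calls to the robot, and variables do not carry over. Pictures are saved under pics/ and viewed, at most 14 in all, crops included, and the job is handed in when it is done.

Besides the shell and the picture viewer there is one more tool, called after "Emit:" as a command line: name --argument value ..., lists and objects as JSON in quotes. servo_tool: Moves the arm, as the interface text tells. Its arguments: {"type":"object","properties":{"motion":{"type":"array"}},"required":["motion"]}

```bash
mkdir -p pics && python3 - <<'E'
from bench import *
import cv2,numpy as np
for n in("top","side"):
    p,d=get_image(n);cv2.imwrite(f"pics/{n}0.png",p[:,:,::-1]);np.savez(f"{n}0.npz",p=p,d=d)
    c=camera_params(n);print(n,c)
print(sensors.read_state())
E
```

```text
top {'camera_matrix': array([[468.14187337,   0.        , 323.10561142],
       [  0.        , 468.14187337, 197.65541676],
       [  0.        ,   0.        ,   1.        ]]), 'R': array([[-3.26863773e-01, -9.45071228e-01, -6.69144272e-04],
       [-8.57781193e-01,  2.96970563e-01, -4.19547268e-01],
       [ 3.96700768e-01, -1.36560823e-01, -9.07733244e-01]]), 't': array([ 229.72212042,  418.72516431, 1545.27284922])}
side {'camera_matrix': array([[364.94788602,   0.        , 320.07370213],
       [  0.        , 364.94788602, 198.49883714],
       [  0.        ,   0.        ,   1.        ]]), 'R': array([[-0.99962252, -0.02566157,  0.00981311],
       [-0.02443454,  0.66709777, -0.74456935],
       [ 0.01256052, -0.74452807, -0.66747299]]), 't': array([ 493.01954993,  -26.91823329, 1092.39199021])}
{'clock': 0.1, 'joints': array([-8.50402241e-01,  3.85467952e-01,  6.77624652e-03, -3.98077746e-04,
       -1.19400563e+00, -2.58605922e-01]), 'joint_vel': array([-0.00108708, -0.0016416 ,  0.00300981,  0.0025259 ,  0.00090039,
        0.0008445 ]), 'joint_efforts': array([-3.34618398e-04, -3.93317986e+01,  1.88930869e+01,  4.19791862e+00,
       -2.55756422e-03,  5.87953622e-06]), 'position': array([ 278.25098392, -559.07054134,  230.34890525]), 'ee_rot': array([-2.28776400e-01,  9.73478516e-01,  9.25871475e-04, -2.83631292e-04]), 'contact_force': array([ 0.60252638, -0.18229458, -1.12888871]), 'wrist_torque': array([ 0.02994184,  0.01459665, -0.01537587]), 'grasp_force': 0.0, 'gripper_width': 85.60100884633754}
```

View pics/top0.png

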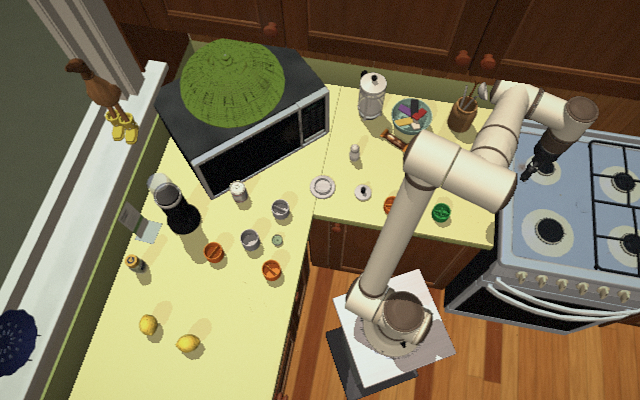

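View pics/side0.png

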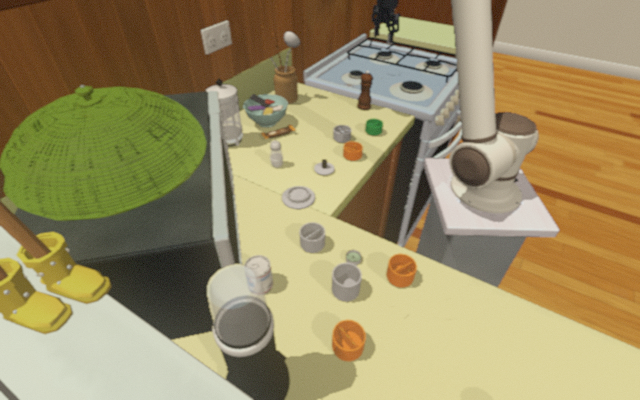

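The top view shows the base at (322,187), the lid at (363,192), steel pots at (281,209) and (250,240), and orange/green look-alikes at (214,252), (271,270), (390,205) and (441,212). In the side view, steel pots are at (312,237), (346,281) and (342,132); the last is hidden behind the arm in the top view. I'll enlarge these.

```bash
python3 - <<'E'
import cv2,numpy as np
s=cv2.imread("pics/side0.png");t=cv2.imread("pics/top0.png")
def c(i,u,v,r=25): return cv2.resize(i[v-r:v+r,u-r:u+r],(260,260),interpolation=cv2.INTER_CUBIC)
a=np.hstack([c(s,312,237),c(s,346,281),c(s,342,132)]);b=np.hstack([c(t,281,209),c(t,250,240),c(t,391,200)])
cv2.imwrite("pics/crop1.png",np.vstack([a,b]))
E
```

```text
(no output)
```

View pics/crop1.png

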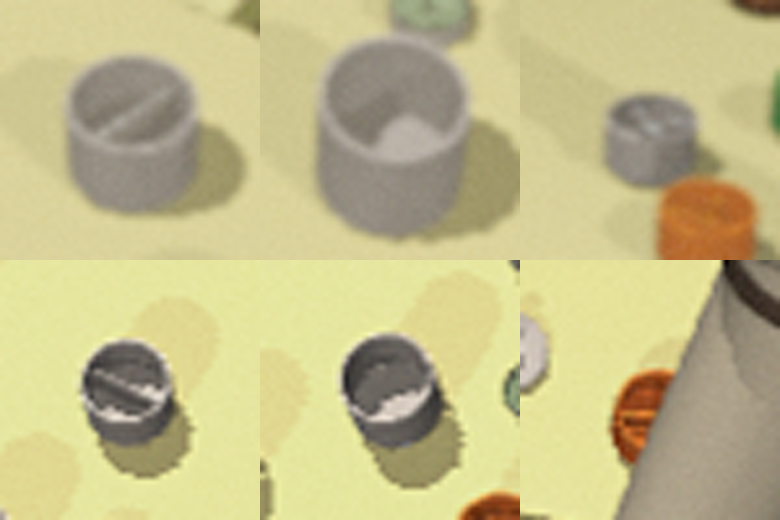

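Side crops: (346,281) is open with no divider, so it is the tall pot. (312,237) has one divider: the half pot. (342,132) is steel with a cross divider: the quarter pot, and its green and orange neighbours are decoys. Next I'll locate them from the depth of both views.

```bash
cat >h.py <<'E'
from bench import *
import numpy as np,cv2
from scipy.optimize import least_squares
def cloud(n,d):
    c=camera_params(n);K=c["camera_matrix"];v,u=np.mgrid[:400,:640]
    P=np.stack([(u-K[0,2])/K[0,0]*d,(v-K[1,2])/K[1,1]*d,d],-1)
    X=(P-c["t"])@c["R"];X[d<=0]=np.nan;return X
def proj(n,X):
    c=camera_params(n);q=c["camera_matrix"]@(c["R"]@np.asarray(X,float)+c["t"]);return q[:2]/q[2]
def fit(X,xy,zlo,zhi,R,rmax=48):
    """outer circle of the points in a height band"""
    p=X.reshape(-1,3);p=p[np.isfinite(p[:,0])]
    p=p[(np.hypot(*(p[:,:2]-xy).T)<rmax)&(p[:,2]>zlo)&(p[:,2]<zhi)]
    if len(p)<8:return None
    f=lambda c:np.hypot(p[:,0]-c[0],p[:,1]-c[1])-R
    r=least_squares(f,xy,loss="soft_l1",f_scale=2.)
    return r.x.round(1),len(p),round(float(np.sqrt(np.mean(r.fun**2))),1)
E
python3 - <<'E'
from h import *
obj={"tall":(346,281),"half":(312,237),"quarter":(342,132),"base":(298,197),"lid":(324,169),"tealight":(353,257),"salt":(276,155),"tin":(258,275),"or1":(401,270),"or2":(348,340),"or3":(353,151),"green":(374,127)}
C={n:cloud(n,np.load(n+"0.npz")["d"]) for n in("top","side")}
for k,(u,v) in obj.items():
    X=C["side"][v-6:v+7,u-6:u+7].reshape(-1,3);m=np.nanmedian(X,0)
    xy=m[:2];print(k,m.round(0))
    for n in C:
        p=C[n].reshape(-1,3);p=p[np.isfinite(p[:,0])]
        q=p[(np.hypot(*(p[:,:2]-xy).T)<50)&(p[:,2]<110)]
        h=q[q[:,2]>12]
        if len(h)>5:
            zt=np.percentile(h[:,2],97); t=h[h[:,2]>zt-5]
            lo,hi=t.min(0),t.max(0)
            print("  ",n,"ztop %.1f"%zt,"bbox mid",((lo+hi)/2).round(1)[:2],"size",(hi-lo).round(0)[:2],"table",np.median(q[q[:,2]<8][:,2]).round(1) if (q[:,2]<8).any() else None)
E
```

```text
tall [425. 349.  11.]
   top ztop 63.5 bbox mid [426.2 365.3] size [66. 61.] table -0.2
   side ztop 62.5 bbox mid [427.4 367.9] size [63. 61.] table -0.3
half [507. 234.  35.]
   top ztop 52.6 bbox mid [504.9 230.5] size [63. 62.] table -0.8
   side ztop 50.6 bbox mid [506.4 233.7] size [62. 65.] table -0.2
quarter [ 424. -262.   29.]
   side ztop 41.0 bbox mid [ 422.4 -259. ] size [59. 68.] table 0.3
base [555.  66.  11.]
   top ztop 23.3 bbox mid [554.4  55.6] size [68. 62.] table 3.7
   side ztop 21.6 bbox mid [553.7  58.3] size [61. 64.] table 3.3
lid [483. -67.  12.]
   top ztop 42.1 bbox mid [480.3 -79.6] size [14. 11.] table 0.1
   side ztop 40.2 bbox mid [481.8 -74.9] size [16. 16.] table 0.1
tealight [406. 276.   8.]
   top ztop 19.4 bbox mid [403.7 276.4] size [37. 35.] table -0.3
   side ztop 17.2 bbox mid [405.6 279.7] size [36. 39.] table 0.1
salt [632. -83.  47.]
   top ztop 91.8 bbox mid [ 629.2 -101.1] size [27. 22.] table -0.4
   side ztop 88.7 bbox mid [633.6 -93.1] size [25. 17.] table 0.3
tin [570. 552. 309.]
   top ztop 106.0 bbox mid [573.2 564.8] size [47. 72.] table -0.9
   side ztop 105.3 bbox mid [557.  583.7] size [12. 35.] table -0.2
or1 [299. 325.  27.]
   top ztop 54.6 bbox mid [299.  324.9] size [62. 60.] table 0.7
   side ztop 50.6 bbox mid [299.8 328.7] size [63. 62.] table -0.2
or2 [426. 496.  16.]
   top ztop 53.1 bbox mid [426.1 495.1] size [63. 61.] table -0.4
   side ztop 51.0 bbox mid [425.8 498.4] size [61. 64.] table -0.3
or3 [ 390. -133.   26.]
   top ztop 42.8 bbox mid [ 397.9 -149.3] size [44. 46.] table -199.8
   side ztop 41.0 bbox mid [ 390.5 -151.7] size [59. 60.] table -108.3
green [ 309. -288.   27.]
   top ztop 43.3 bbox mid [ 304.7 -305.1] size [62. 48.] table -245.6
   side ztop 41.2 bbox mid [ 307. -307.] size [62. 59.] table -193.2
```

```bash
python3 - <<'E'
from h import *
C={n:cloud(n,np.load(n+"0.npz")["d"]) for n in("top","side")}
for k,xy,z,R in[("tall",(427,366),62,30.5),("half",(506,232),50,30.5),("quarter",(422,-259),40,30.5),("base",(554,57),20,30.5),("lid",(481,-77),12,32),("green",(307,-305),40,30.5)]:
    for n in C:
        p=C[n].reshape(-1,3);p=p[np.isfinite(p[:,0])]
        q=p[(np.hypot(*(p[:,:2]-xy).T)<40)&(abs(p[:,2]-z)<4)]
        if k in("lid",):
            (c,r)=cv2.minEnclosingCircle(q[:,:2].astype(np.float32));print(k,n,"enclosing",np.round(c,1),round(r,1),np.median(q,0).round(1));continue
        print(k,n,fit(C[n],np.array(xy,float),z-4,z+5,R,40))
# tin
X=C["top"][180:200,228:250].reshape(-1,3);print("tin",np.nanpercentile(X,[10,50,95],axis=0).round(0))
s=cv2.imread("pics/side0.png");
E
```

```text
tall top (array([426. , 364.7]), 49, 1.5)
tall side (array([426.8, 368.3]), 153, 1.1)
half top (array([506.2, 230.5]), 43, 1.3)
half side (array([506.5, 234.2]), 125, 1.4)
quarter top None
quarter side (array([ 422.7, -260.1]), 57, 1.8)
base top (array([553.1,  55.4]), 54, 4.3)
base side (array([554. ,  58.4]), 81, 1.6)
lid top enclosing [478.4 -75.9] 36.9 [477.9 -75.7  11.6]
lid side enclosing [482.6 -75.2] 32.8 [482.3 -68.3  11.8]
green top (array([ 306.5, -311.9]), 48, 5.7)
green side (array([ 306.9, -308.3]), 56, 1.9)
tin [[595. 323.  -2.]
 [622. 353.  56.]
 [664. 391.  74.]]
```

Averaging both views gives tall (426.4, 366.5), half (506.3, 232.3), quarter (422.5, -262), base (553.6, 57) and lid (481, -76.5), with rim heights matching the text. I'll turn the tool so its y lies along world y, then travel to the tall pot.

Emit:
servo_tool --motion '[{"travel": [0,0,0],"rot": [0,0,0.0184],"hand": 1},{"travel": [0,0,0],"rot": [0,0,0.0184],"hand": 1},{"travel": [0,0,0],"rot": [0,0,0.0184],"hand": 1},{"travel": [0,0,0],"rot": [0,0,0.0183],"hand": 1},{"travel": [-0.06,0.126,0],"rot": [0,0,0],"hand": 1},{"travel": [-0.06,0.126,0],"rot": [0,0,0],"hand": 1},{"travel": [-0.06,0.126,0],"rot": [0,0,0],"hand": 1},{"travel": [-0.06,0.126,0],"rot": [0,0,0],"hand": 1},{"travel": [-0.06,0.126,0],"rot": [0,0,0],"hand": 1},{"travel": [-0.06,0.126,0],"rot": [0,0,0],"hand": 1}]'

```text
clock: 0.93
position: [368.6, -368.8, 230.9]
ee_rot: [0.0, 1.0, 0.0, -0.0]
contact_force: [0.9, -0.6, -0.9]
gripper_width: 85.4
grasp_force: 0.0
```

Emit:
servo_tool --motion '[{"travel": [-0.05,0.15,0],"rot": [0,0,0],"hand": 1},{"travel": [-0.05,0.15,0],"rot": [0,0,0],"hand": 1},{"travel": [-0.05,0.15,0],"rot": [0,0,0],"hand": 1},{"travel": [-0.05,0.15,0],"rot": [0,0,0],"hand": 1},{"travel": [-0.05,0.15,0],"rot": [0,0,0],"hand": 1},{"travel": [-0.05,0.15,0],"rot": [0,0,0],"hand": 1},{"travel": [-0.05,0.15,0],"rot": [0,0,0],"hand": 1},{"travel": [-0.05,0.15,0],"rot": [0,0,0],"hand": 1},{"travel": [0,0.15,0],"rot": [0,0,0],"hand": 1},{"travel": [0,0.15,0],"rot": [0,0,0],"hand": 1}]'

```text
clock: 1.77
position: [468.4, 6.5, 230.9]
ee_rot: [-0.0, 1.0, -0.0, -0.0]
contact_force: [0.7, -0.0, -0.1]
gripper_width: 85.1
grasp_force: 0.0
```

Emit:
servo_tool --motion '[{"travel": [0,0.15,0],"rot": [0,0,0],"hand": 1},{"travel": [0,0.15,0],"rot": [0,0,0],"hand": 1},{"travel": [0,0.15,0],"rot": [0,0,0],"hand": 1},{"travel": [0,0.15,0],"rot": [0,0,0],"hand": 1},{"travel": [0,0.15,0],"rot": [0,0,0],"hand": 1},{"travel": [0,0.15,0],"rot": [0,0,0],"hand": 1},{"travel": [0.03,0.14,0],"rot": [0,0,0],"hand": 1},{"travel": [0.03,0.14,0],"rot": [0,0,0],"hand": 1},{"travel": [0,0,0],"rot": [0,0,0],"hand": 1}]'

```text
clock: 2.52
position: [452.6, 304.4, 230.5]
ee_rot: [-0.003, 1.0, 0.0, 0.0]
contact_force: [0.0, -1.5, -0.4]
gripper_width: 85.9
grasp_force: 0.0
```

Emit:
servo_tool --motion '[{"travel": [0.053,0.124,0],"rot": [0,0,0],"hand": 1},{"travel": [0.052,0.124,0],"rot": [0,0,0],"hand": 1},{"travel": [0,0,0.15],"rot": [0,0,0],"hand": 1},{"travel": [0,0,0.15],"rot": [0,0,0],"hand": 1},{"travel": [0,0,0.15],"rot": [0,0,0],"hand": 1},{"travel": [0,0,0],"rot": [0,0,0],"hand": 1}]'

```text
clock: 3.02
position: [423.3, 357.1, 111.2]
ee_rot: [0.001, 1.0, -0.006, -0.006]
contact_force: [-0.6, -1.5, -0.5]
gripper_width: 85.5
grasp_force: 0.0
```

```bash
python3 - <<'E'
from h import *
p,d=get_image("top");np.savez("top1.npz",p=p,d=d);C=cloud("top",d)
print("quarter top",fit(C,np.array([422.,-262.]),36,45,30.5,40))
u,v=proj("side",[426,366,60]).astype(int)
s,ds=get_image("side");a=cv2.resize(s[v-60:v+60,u-60:u+60,::-1],(390,390))
u,v=proj("top",[424,-262,40]).astype(int)
b=cv2.resize(p[v-30:v+30,u-30:u+30,::-1],(390,390))
cv2.imwrite("pics/c2.png",np.hstack([a,b]));print(sensors.read_state()["position"])
E
```

```text
quarter top (array([ 422. , -263.3]), 44, 2.7)
[427.27699768 360.90494971 118.35049913]
```

View pics/c2.png

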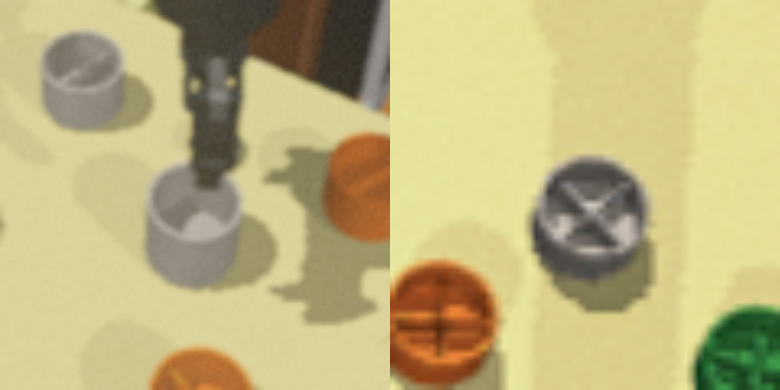

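The side crop shows the open gripper above the tall pot. The top crop confirms the steel cross-divider pot, at (422, -262). I'll centre with smaller steps.

Emit:
servo_tool --motion '[{"travel": [0.0035,0.022,0],"rot": [0,0,0],"hand": 1},{"travel": [0,0,0.05],"rot": [0,0,0],"hand": 1},{"travel": [0,0,0.05],"rot": [0,0,0],"hand": 1},{"travel": [0,0,0],"rot": [0,0,0],"hand": 1},{"travel": [0,0,0],"rot": [0,0,0],"hand": 1}]'

```text
clock: 3.53
position: [427.2, 368.0, 95.8]
ee_rot: [-0.0, 1.0, 0.001, 0.001]
contact_force: [1.0, 0.3, 0.2]
gripper_width: 85.7
grasp_force: 0.0
```

Emit:
servo_tool --motion '[{"travel": [0.002,-0.005,0.047],"rot": [0,0,0],"hand": 1},{"travel": [0,0,0.047],"rot": [0,0,0],"hand": 1},{"travel": [0,0,0.047],"rot": [0,0,0],"hand": 1},{"travel": [0,0,0.047],"rot": [0,0,0],"hand": 1},{"travel": [0,0,0.047],"rot": [0,0,0],"hand": 1},{"travel": [0,0,0.047],"rot": [0,0,0],"hand": 1},{"travel": [0,0,0],"rot": [0,0,0],"hand": 1},{"travel": [0,0,0],"rot": [0,0,0],"hand": 1}]'

```text
clock: 4.2
position: [426.6, 366.6, 24.6]
ee_rot: [-0.0, 1.0, 0.001, 0.001]
contact_force: [-0.8, 0.1, 0.2]
gripper_width: 85.3
grasp_force: 0.0
```

Emit:
servo_tool --motion '[{"travel": [0,0,0],"rot": [0,0,0],"hand": 0},{"travel": [0,0,0],"rot": [0,0,0],"hand": 0},{"travel": [0,0,0],"rot": [0,0,0],"hand": 0},{"travel": [0,0,0],"rot": [0,0,0],"hand": 0},{"travel": [0,0,0],"rot": [0,0,0],"hand": 0},{"travel": [0,0,0],"rot": [0,0,0],"hand": 0},{"travel": [0,0,0],"rot": [0,0,0],"hand": 0},{"travel": [0,0,0],"rot": [0,0,0],"hand": 0}]'

```text
clock: 4.87
position: [426.8, 366.9, 25.5]
ee_rot: [-0.0, 1.0, 0.001, 0.001]
contact_force: [-1.4, -0.9, 5.0]
gripper_width: 63.1
grasp_force: 65.4
```

Emit:
servo_tool --motion '[{"travel": [0,0,-0.04],"rot": [0,0,0],"hand": 0},{"travel": [0,0,-0.1],"rot": [0,0,0],"hand": 0},{"travel": [0,0,-0.1],"rot": [0,0,0],"hand": 0},{"travel": [0,0,-0.1],"rot": [0,0,0],"hand": 0},{"travel": [-0.046,-0.11,0],"rot": [0,0,0],"hand": 0},{"travel": [-0.046,-0.11,0],"rot": [0,0,0],"hand": 0},{"travel": [-0.046,-0.11,0],"rot": [0,0,0],"hand": 0},{"travel": [-0.046,-0.11,0],"rot": [0,0,0],"hand": 0},{"travel": [-0.046,-0.11,0],"rot": [0,0,0],"hand": 0},{"travel": [-0.046,-0.11,0],"rot": [0,0,0],"hand": 0}]'

```text
clock: 5.7
position: [495.1, 199.4, 109.4]
ee_rot: [-0.0, 1.0, 0.0, 0.0]
contact_force: [0.1, 0.1, -1.5]
gripper_width: 63.8
grasp_force: 66.3
```

Emit:
servo_tool --motion '[{"travel": [-0.046,-0.11,0],"rot": [0,0,0],"hand": 0},{"travel": [-0.046,-0.11,0],"rot": [0,0,0],"hand": 0},{"travel": [-0.046,-0.11,0],"rot": [0,0,0],"hand": 0},{"travel": [-0.046,-0.11,0],"rot": [0,0,0],"hand": 0},{"travel": [0,0,0],"rot": [0,0,0],"hand": 0},{"travel": [0,0,0],"rot": [0,0,0],"hand": 0},{"travel": [0,0,0],"rot": [0,0,0],"hand": 0}]'

```text
clock: 6.28
position: [540.8, 90.8, 108.9]
ee_rot: [0.0, 1.0, 0.0, 0.0]
contact_force: [0.1, 0.5, -1.9]
gripper_width: 63.3
grasp_force: 66.4
```

Emit:
servo_tool --motion '[{"travel": [-0.026,-0.068,0],"rot": [0,0,0],"hand": 0},{"travel": [-0.025,-0.067,0],"rot": [0,0,0],"hand": 0},{"travel": [0,0,0.05],"rot": [0,0,0],"hand": 0},{"travel": [0,0,0.05],"rot": [0,0,0],"hand": 0},{"travel": [0,0,0.05],"rot": [0,0,0],"hand": 0},{"travel": [0,0,0.05],"rot": [0,0,0],"hand": 0},{"travel": [0,0,0],"rot": [0,0,0],"hand": 0},{"travel": [0,0,0],"rot": [0,0,0],"hand": 0}]'

```text
clock: 6.95
position: [553.1, 57.9, 58.2]
ee_rot: [-0.001, 1.0, -0.0, -0.001]
contact_force: [0.7, 0.2, -2.0]
gripper_width: 63.6
grasp_force: 66.5
```

```bash
python3 - <<'E'
from h import *
print(sensors.read_state()["position"])
o=[]
for n in("top","side"):
    p,d=get_image(n);C=cloud(n,d)
    print(n,"rim",fit(C,np.array([554.,57.]),84,100,30.5,42),"walls",fit(C,np.array([554.,57.]),42,84,32,42))
    u,v=proj(n,[554,57,50]).astype(int);o.append(cv2.resize(p[v-35:v+35,u-35:u+35,::-1],(390,390),interpolation=2))
cv2.imwrite("pics/c3.png",np.hstack(o))
E
```

```text
[553.14980723  57.8983524   58.19585892]
top rim None walls None
side rim (array([554.3,  60.9]), 100, 2.0) walls (array([554.6,  59.7]), 279, 2.2)
```

View pics/c3.png

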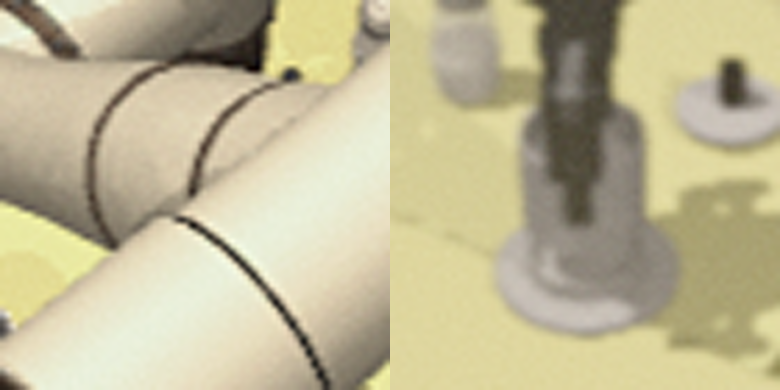

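The side crop shows the pot directly over the socket. It needs about 1 mm in y, then a slow descent.

Emit:
servo_tool --motion '[{"travel": [0,-0.004,0.02],"rot": [0,0,0],"hand": 0},{"travel": [0,0,0.02],"rot": [0,0,0],"hand": 0},{"travel": [0,0,0.014],"rot": [0,0,0],"hand": 0},{"travel": [0,0,0.008],"rot": [0,0,0],"hand": 0},{"travel": [0,0,0.006],"rot": [0,0,0],"hand": 0},{"travel": [0,0,0],"rot": [0,0,0],"hand": 0}]'

```text
clock: 7.55
position: [553.4, 55.8, 40.9]
ee_rot: [0.0, 1.0, -0.0, -0.0]
contact_force: [-0.0, -0.1, -1.6]
gripper_width: 63.2
grasp_force: 66.5
```

Emit:
servo_tool --motion '[{"travel": [0,0,0.004],"rot": [0,0,0],"hand": 0},{"travel": [0,0,0.004],"rot": [0,0,0],"hand": 0},{"travel": [0,0,0],"rot": [0,0,0],"hand": 0}]'

```text
clock: 7.8
position: [553.8, 56.0, 39.6]
ee_rot: [-0.0, 1.0, 0.0, 0.0]
contact_force: [-0.3, -0.8, 0.1]
gripper_width: 63.6
grasp_force: 66.5
```

Emit:
servo_tool --motion '[{"travel": [0,0,0.004],"rot": [0,0,0],"hand": 0},{"travel": [0,0,0.004],"rot": [0,0,0],"hand": 0},{"travel": [0,0,0],"rot": [0,0,0],"hand": 0}]'

```text
clock: 8.05
position: [553.9, 56.0, 39.5]
ee_rot: [-0.0, 1.0, -0.0, 0.001]
contact_force: [-5.3, -0.2, 11.8]
gripper_width: 63.3
grasp_force: 67.7
```

Upward contact force at the seated height (25 + 14 ≈ 39). Releasing and rising.

Emit:
servo_tool --motion '[{"travel": [0,0,0],"rot": [0,0,0],"hand": 1},{"travel": [0,0,0],"rot": [0,0,0],"hand": 1},{"travel": [0,0,0],"rot": [0,0,0],"hand": 1},{"travel": [0,0,0],"rot": [0,0,0],"hand": 1},{"travel": [0,0,0],"rot": [0,0,0],"hand": 1},{"travel": [0,0,0],"rot": [0,0,0],"hand": 1},{"travel": [0,0,-0.08],"rot": [0,0,0],"hand": 1},{"travel": [0,0,-0.12],"rot": [0,0,0],"hand": 1},{"travel": [0,0,-0.12],"rot": [0,0,0],"hand": 1},{"travel": [0,0,0],"rot": [0,0,0],"hand": 1}]'

```text
clock: 8.88
position: [557.6, 57.0, 123.3]
ee_rot: [-0.001, 1.0, 0.001, 0.006]
contact_force: [0.2, -0.3, 0.2]
gripper_width: 85.4
grasp_force: 0.0
```

Emit:
servo_tool --motion '[{"travel": [0.034,0.117,0],"rot": [0,0,0],"hand": 1},{"travel": [0.034,0.117,0],"rot": [0,0,0],"hand": 1},{"travel": [0.034,0.117,0],"rot": [0,0,0],"hand": 1},{"travel": [0.034,0.117,0],"rot": [0,0,0],"hand": 1},{"travel": [0.034,0.117,0],"rot": [0,0,0],"hand": 1},{"travel": [0.034,0.117,0],"rot": [0,0,0],"hand": 1},{"travel": [0,0,0],"rot": [0,0,0],"hand": 1},{"travel": [0,0,0],"rot": [0,0,0],"hand": 1}]'

```text
clock: 9.55
position: [502.1, 232.9, 117.1]
ee_rot: [-0.001, 1.0, -0.0, -0.0]
contact_force: [-0.5, -0.8, -0.7]
gripper_width: 85.7
grasp_force: 0.0
```

```bash
python3 - <<'E'
from h import *
print(sensors.read_state()["position"])
for n in("top","side"):
    p,d=get_image(n);C=cloud(n,d);q=C.reshape(-1,3)
    q=q[np.hypot(q[:,0]-554,q[:,1]-57)<36];print(n,"rim",fit(C,np.array([554.,57.]),71,82,30.5,42),"ztop",np.nanpercentile(q[:,2],[90,97]),"half",fit(C,np.array([506.,232.]),46,55,30.5,40))
E
```

```text
[502.14415236 232.8802989  117.06007006]
top rim (array([553.1,  54.6]), 53, 1.7) ztop [74.45101604 78.5046146 ] half None
side rim (array([553.9,  58.1]), 66, 1.4) ztop [72.21367226 75.86008029] half (array([506.6, 234.5]), 122, 1.2)
```

The tall pot is seated (rim at 76 mm). Next, the two-compartment pot.

Emit:
servo_tool --motion '[{"travel": [-0.017,-0.002,0],"rot": [0,0,0],"hand": 1},{"travel": [0,0,0.07],"rot": [0,0,0],"hand": 1},{"travel": [0,0,0.07],"rot": [0,0,0],"hand": 1},{"travel": [0,0,0.07],"rot": [0,0,0],"hand": 1},{"travel": [0,0,0.06],"rot": [0,0,0],"hand": 1},{"travel": [0,0,0.06],"rot": [0,0,0],"hand": 1},{"travel": [0,0,0.05],"rot": [0,0,0],"hand": 1},{"travel": [0,0,0.036],"rot": [0,0,0],"hand": 1},{"travel": [0,0,0],"rot": [0,0,0],"hand": 1},{"travel": [0,0,0],"rot": [0,0,0],"hand": 1}]'

```text
clock: 10.48
position: [507.3, 230.3, 13.1]
ee_rot: [0.0, 1.0, -0.0, -0.0]
contact_force: [0.2, 1.0, 1.0]
gripper_width: 85.9
grasp_force: 0.0
```

Emit:
servo_tool --motion '[{"travel": [0.004,0.008,0],"rot": [0,0,0],"hand": 1},{"travel": [0,0,0],"rot": [0,0,0],"hand": 0},{"travel": [0,0,0],"rot": [0,0,0],"hand": 0},{"travel": [0,0,0],"rot": [0,0,0],"hand": 0},{"travel": [0,0,0],"rot": [0,0,0],"hand": 0},{"travel": [0,0,0],"rot": [0,0,0],"hand": 0},{"travel": [0,0,0],"rot": [0,0,0],"hand": 0},{"travel": [0,0,0],"rot": [0,0,0],"hand": 0},{"travel": [0,0,0],"rot": [0,0,0],"hand": 0}]'

```text
clock: 11.23
position: [506.7, 233.7, 14.8]
ee_rot: [-0.0, 1.0, 0.001, 0.001]
contact_force: [0.2, 0.9, 5.8]
gripper_width: 62.5
grasp_force: 65.8
```

Emit:
servo_tool --motion '[{"travel": [0,0,-0.04],"rot": [0,0,0],"hand": 0},{"travel": [0,0,-0.11],"rot": [0,0,0],"hand": 0},{"travel": [0,0,-0.11],"rot": [0,0,0],"hand": 0},{"travel": [0,0,-0.11],"rot": [0,0,0],"hand": 0},{"travel": [0,0,-0.11],"rot": [0,0,0],"hand": 0},{"travel": [0,0,0],"rot": [0,0,0],"hand": 0},{"travel": [-0.031,-0.115,0],"rot": [0,0,0],"hand": 0},{"travel": [-0.031,-0.115,0],"rot": [0,0,0],"hand": 0},{"travel": [-0.031,-0.115,0],"rot": [0,0,0],"hand": 0}]'

```text
clock: 11.98
position: [528.6, 146.0, 133.5]
ee_rot: [-0.001, 1.0, 0.0, -0.0]
contact_force: [0.2, 0.7, -1.3]
gripper_width: 62.4
grasp_force: 65.9
```

Emit:
servo_tool --motion '[{"travel": [-0.031,-0.115,0],"rot": [0,0,0],"hand": 0},{"travel": [-0.031,-0.115,0],"rot": [0,0,0],"hand": 0},{"travel": [-0.031,-0.115,0],"rot": [0,0,0],"hand": 0},{"travel": [0,0,0],"rot": [0,0,0],"hand": 0},{"travel": [0,0,0],"rot": [0,0,0],"hand": 0}]'

```text
clock: 12.4
position: [552.0, 59.0, 133.0]
ee_rot: [0.002, 1.0, 0.0, -0.001]
contact_force: [0.6, 0.2, -0.9]
gripper_width: 62.1
grasp_force: 66.0
```

Emit:
servo_tool --motion '[{"travel": [-0.006,-0.011,0.03],"rot": [0,0,0],"hand": 0},{"travel": [0,0,0.05],"rot": [0,0,0],"hand": 0},{"travel": [0,0,0.05],"rot": [0,0,0],"hand": 0},{"travel": [0,0,0],"rot": [0,0,0],"hand": 0},{"travel": [0,0,0],"rot": [0,0,0],"hand": 0}]'

```text
clock: 12.82
position: [553.2, 58.4, 99.9]
ee_rot: [-0.001, 1.0, -0.0, -0.001]
contact_force: [0.1, -0.3, -0.7]
gripper_width: 62.0
grasp_force: 66.0
```

```bash
cat >chk.py <<'E'
from h import *
import sys
b=[float(a) for a in sys.argv[1:]]  # height bands lo,hi,lo,hi
print(sensors.read_state()["position"].round(1))
p,d=get_image("side");C=cloud("side",d)
for lo,hi in zip(b[::2],b[1::2]): print(lo,hi,"wall",fit(C,np.array([554.,57.]),lo,hi,32,38))
E
python3 chk.py 30 70 98 125
```

```text
[553.2  58.4  99.9]
30.0 70.0 wall (array([554.6,  57.2]), 312, 1.8)
98.0 125.0 wall (array([554.3,  60.3]), 177, 3.8)
```

Emit:
servo_tool --motion '[{"travel": [-0.001,-0.009,0.02],"rot": [0,0,0],"hand": 0},{"travel": [0,0,0.02],"rot": [0,0,0],"hand": 0},{"travel": [0,0,0.01],"rot": [0,0,0],"hand": 0},{"travel": [0,0,0],"rot": [0,0,0],"hand": 0},{"travel": [0,0,0],"rot": [0,0,0],"hand": 0}]'

```text
clock: 13.28
position: [554.1, 55.4, 88.2]
ee_rot: [0.0, 1.0, -0.0, -0.0]
contact_force: [-0.9, -0.4, -0.9]
gripper_width: 62.5
grasp_force: 66.0
```

Emit:
servo_tool --motion '[{"travel": [0,0.003,0.008],"rot": [0,0,0],"hand": 0},{"travel": [0,0,0.005],"rot": [0,0,0],"hand": 0},{"travel": [0,0,0.004],"rot": [0,0,0],"hand": 0},{"travel": [0,0,0],"rot": [0,0,0],"hand": 0},{"travel": [0,0,0],"rot": [0,0,0],"hand": 0}]'

```text
clock: 13.7
position: [554.4, 56.4, 84.8]
ee_rot: [-0.0, 1.0, 0.0, 0.0]
contact_force: [-2.9, -0.0, 4.0]
gripper_width: 62.7
grasp_force: 66.4
```

Emit:
servo_tool --motion '[{"travel": [0.002,0,0.004],"rot": [0,0,0],"hand": 0},{"travel": [0,0,0.003],"rot": [0,0,0],"hand": 0},{"travel": [0,0,0],"rot": [0,0,0],"hand": 0}]'

```text
clock: 13.95
position: [554.5, 56.3, 84.7]
ee_rot: [-0.0, 1.0, -0.0, 0.001]
contact_force: [-3.3, -0.7, 13.3]
gripper_width: 62.2
grasp_force: 67.3
```

Firm contact at the expected height, so release and rise.

Emit:
servo_tool --motion '[{"travel": [0,0,0],"rot": [0,0,0],"hand": 1},{"travel": [0,0,0],"rot": [0,0,0],"hand": 1},{"travel": [0,0,0],"rot": [0,0,0],"hand": 1},{"travel": [0,0,0],"rot": [0,0,0],"hand": 1},{"travel": [0,0,0],"rot": [0,0,0],"hand": 1},{"travel": [0,0,0],"rot": [0,0,0],"hand": 1},{"travel": [0,0,-0.08],"rot": [0,0,0],"hand": 1},{"travel": [0,0,-0.11],"rot": [0,0,0],"hand": 1},{"travel": [0,0,-0.11],"rot": [0,0,0],"hand": 1},{"travel": [0,0,0],"rot": [0,0,0],"hand": 1}]'

```text
clock: 14.78
position: [557.2, 57.0, 163.0]
ee_rot: [-0.001, 1.0, 0.001, 0.005]
contact_force: [0.7, 0.4, 0.3]
gripper_width: 85.4
grasp_force: 0.0
```

Emit:
servo_tool --motion '[{"travel": [0.053,-0.128,0],"rot": [0,0,0],"hand": 1},{"travel": [0.053,-0.128,0],"rot": [0,0,0],"hand": 1},{"travel": [0.053,-0.128,0],"rot": [0,0,0],"hand": 1},{"travel": [0.053,-0.128,0],"rot": [0,0,0],"hand": 1},{"travel": [0.053,-0.128,0],"rot": [0,0,0],"hand": 1},{"travel": [0.053,-0.128,0],"rot": [0,0,0],"hand": 1},{"travel": [0.053,-0.128,0],"rot": [0,0,0],"hand": 1},{"travel": [0.053,-0.128,0],"rot": [0,0,0],"hand": 1},{"travel": [0.053,-0.128,0],"rot": [0,0,0],"hand": 1},{"travel": [0.053,-0.128,0],"rot": [0,0,0],"hand": 1}]'

```text
clock: 15.62
position: [420.2, -265.1, 157.3]
ee_rot: [-0.0, 1.0, -0.0, 0.0]
contact_force: [0.5, -0.3, 0.3]
gripper_width: 85.5
grasp_force: 0.0
```

Emit:
servo_tool --motion '[{"travel": [0,0,0.03],"rot": [0,0,0],"hand": 1},{"travel": [0,0,0],"rot": [0,0,0],"hand": 1},{"travel": [0,0,0],"rot": [0,0,0],"hand": 1}]'

```text
clock: 15.87
position: [420.8, -263.7, 149.3]
ee_rot: [0.0, 1.0, 0.0, -0.001]
contact_force: [-0.3, 0.6, -0.5]
gripper_width: 85.5
grasp_force: 0.0
```

```bash
python3 - <<'E'
from h import *
print(sensors.read_state()["position"])
for n in("top","side"):
    p,d=get_image(n);C=cloud(n,d);q=C.reshape(-1,3)
    q=q[np.hypot(q[:,0]-554,q[:,1]-57)<36];print(n,"rim",fit(C,np.array([554.,57.]),115,125,30.5,42),"ztop",np.nanpercentile(q[:,2],[90,97]),"wall lo/hi",fit(C,np.array([554.,57.]),30,70,32,38),fit(C,np.array([554.,57.]),84,115,32,38),"lid",fit(C,np.array([481.,-77.]),34,46,7,20),"q",fit(C,np.array([422.,-262.]),36,45,30.5,40))
E
```

```text
[ 420.76010308 -263.66768935  149.30059131]
top rim (array([554. ,  54.6]), 55, 1.6) ztop [115.8886953  121.69968931] wall lo/hi (array([555.1,  53.8]), 88, 1.5) (array([553.7,  55.1]), 185, 10.3) lid None q None
side rim (array([555.1,  58.6]), 113, 1.5) ztop [115.61473942 119.8019282 ] wall lo/hi (array([554.7,  56.8]), 246, 1.1) (array([555.4,  58.8]), 393, 7.9) lid (array([482.5, -74.2]), 22, 2.1) q (array([ 423.2, -260. ]), 59, 1.6)
```

The two-compartment pot is seated (rim at 120 mm). Descending on the four-compartment pot.

Emit:
servo_tool --motion '[{"travel": [-0.007,0.007,0.05],"rot": [0,0,0],"hand": 1},{"travel": [0,0,0.08],"rot": [0,0,0],"hand": 1},{"travel": [0,0,0.08],"rot": [0,0,0],"hand": 1},{"travel": [0,0,0.08],"rot": [0,0,0],"hand": 1},{"travel": [0,0,0.07],"rot": [0,0,0],"hand": 1},{"travel": [0,0,0.06],"rot": [0,0,0],"hand": 1},{"travel": [0,0,0.05],"rot": [0,0,0],"hand": 1},{"travel": [0,0,0.04],"rot": [0,0,0],"hand": 1},{"travel": [0,0,0],"rot": [0,0,0],"hand": 1},{"travel": [0,0,0],"rot": [0,0,0],"hand": 1}]'

```text
clock: 16.8
position: [423.5, -261.2, 22.3]
ee_rot: [-0.001, 1.0, -0.0, -0.0]
contact_force: [0.4, -0.2, 0.3]
gripper_width: 85.4
grasp_force: 0.0
```

Emit:
servo_tool --motion '[{"travel": [0.002,-0.002,0.04],"rot": [0,0,0],"hand": 1},{"travel": [0,0,0.031],"rot": [0,0,0],"hand": 1},{"travel": [0,0,0],"rot": [0,0,0],"hand": 1},{"travel": [0,0,0],"rot": [0,0,0],"hand": 0},{"travel": [0,0,0],"rot": [0,0,0],"hand": 0},{"travel": [0,0,0],"rot": [0,0,0],"hand": 0},{"travel": [0,0,0],"rot": [0,0,0],"hand": 0},{"travel": [0,0,0],"rot": [0,0,0],"hand": 0},{"travel": [0,0,0],"rot": [0,0,0],"hand": 0},{"travel": [0,0,0],"rot": [0,0,0],"hand": 0}]'

```text
clock: 17.63
position: [423.1, -262.6, 5.6]
ee_rot: [-0.0, 1.0, -0.0, 0.001]
contact_force: [-0.9, 1.2, 6.7]
gripper_width: 61.7
grasp_force: 65.8
```

Emit:
servo_tool --motion '[{"travel": [0,0,-0.04],"rot": [0,0,0],"hand": 0},{"travel": [0,0,-0.1],"rot": [0,0,0],"hand": 0},{"travel": [0,0,-0.1],"rot": [0,0,0],"hand": 0},{"travel": [0,0,-0.1],"rot": [0,0,0],"hand": 0},{"travel": [0,0,-0.1],"rot": [0,0,0],"hand": 0},{"travel": [0,0,-0.1],"rot": [0,0,0],"hand": 0},{"travel": [0,0,-0.1],"rot": [0,0,0],"hand": 0},{"travel": [0,0,0],"rot": [0,0,0],"hand": 0},{"travel": [0,0,0],"rot": [0,0,0],"hand": 0}]'

```text
clock: 18.38
position: [422.8, -262.5, 165.8]
ee_rot: [0.0, 1.0, -0.0, 0.002]
contact_force: [-0.4, 0.5, -1.4]
gripper_width: 62.2
grasp_force: 65.7
```

Emit:
servo_tool --motion '[{"travel": [-0.05,0.12,0],"rot": [0,0,0],"hand": 0},{"travel": [-0.05,0.12,0],"rot": [0,0,0],"hand": 0},{"travel": [-0.05,0.12,0],"rot": [0,0,0],"hand": 0},{"travel": [-0.05,0.12,0],"rot": [0,0,0],"hand": 0},{"travel": [-0.05,0.12,0],"rot": [0,0,0],"hand": 0},{"travel": [-0.05,0.12,0],"rot": [0,0,0],"hand": 0},{"travel": [-0.05,0.12,0],"rot": [0,0,0],"hand": 0},{"travel": [-0.05,0.12,0],"rot": [0,0,0],"hand": 0},{"travel": [0,0,0],"rot": [0,0,0],"hand": 0},{"travel": [0,0,0],"rot": [0,0,0],"hand": 0}]'

```text
clock: 19.22
position: [521.7, -21.2, 162.6]
ee_rot: [-0.001, 1.0, -0.0, -0.002]
contact_force: [-1.0, -0.2, -1.7]
gripper_width: 62.0
grasp_force: 65.9
```

Emit:
servo_tool --motion '[{"travel": [-0.043,0.104,0],"rot": [0,0,0],"hand": 0},{"travel": [-0.043,0.104,0],"rot": [0,0,0],"hand": 0},{"travel": [-0.043,0.104,0],"rot": [0,0,0],"hand": 0},{"travel": [0,0,0],"rot": [0,0,0],"hand": 0},{"travel": [0,0,0.05],"rot": [0,0,0],"hand": 0},{"travel": [0,0,0.05],"rot": [0,0,0],"hand": 0},{"travel": [0,0,0],"rot": [0,0,0],"hand": 0},{"travel": [0,0,0],"rot": [0,0,0],"hand": 0}]'

```text
clock: 19.88
position: [553.4, 54.2, 138.3]
ee_rot: [0.001, 1.0, -0.001, -0.002]
contact_force: [1.2, 0.1, -0.8]
gripper_width: 62.1
grasp_force: 66.0
```

```bash
python3 chk.py 30 70 85 110 138 155
```

```text
[553.4  54.2 138.3]
30.0 70.0 wall (array([554.6,  56.7]), 250, 1.1)
85.0 110.0 wall (array([555.7,  57.8]), 264, 8.2)
138.0 155.0 wall (array([553.4,  55.7]), 101, 3.6)
```

Emit:
servo_tool --motion '[{"travel": [-0.004,0.009,0.02],"rot": [0,0,0],"hand": 0},{"travel": [0,0,0.02],"rot": [0,0,0],"hand": 0},{"travel": [0,0,0.02],"rot": [0,0,0],"hand": 0},{"travel": [0,0,0],"rot": [0,0,0],"hand": 0},{"travel": [0,0,0],"rot": [0,0,0],"hand": 0}]'

```text
clock: 20.35
position: [555.4, 57.6, 124.2]
ee_rot: [-0.0, 1.0, -0.0, -0.0]
contact_force: [0.7, -0.3, -0.9]
gripper_width: 61.8
grasp_force: 66.0
```

Emit:
servo_tool --motion '[{"travel": [0.003,-0.004,0.008],"rot": [0,0,0],"hand": 0},{"travel": [0,0,0.006],"rot": [0,0,0],"hand": 0},{"travel": [0,0,0.005],"rot": [0,0,0],"hand": 0},{"travel": [0,0,0],"rot": [0,0,0],"hand": 0},{"travel": [0,0,0],"rot": [0,0,0],"hand": 0}]'

```text
clock: 20.77
position: [554.9, 56.8, 119.9]
ee_rot: [-0.0, 1.0, 0.0, 0.0]
contact_force: [-0.7, -0.8, -1.4]
gripper_width: 62.0
grasp_force: 66.2
```

Emit:
servo_tool --motion '[{"travel": [0,0,0.004],"rot": [0,0,0],"hand": 0},{"travel": [0,0,0.004],"rot": [0,0,0],"hand": 0},{"travel": [0,0,0],"rot": [0,0,0],"hand": 0}]'

```text
clock: 21.02
position: [555.3, 56.8, 119.6]
ee_rot: [-0.0, 1.0, -0.0, 0.001]
contact_force: [-3.9, -0.2, 7.6]
gripper_width: 62.2
grasp_force: 66.9
```

Emit:
servo_tool --motion '[{"travel": [0.002,0,0.003],"rot": [0,0,0],"hand": 0},{"travel": [0,0,0],"rot": [0,0,0],"hand": 1},{"travel": [0,0,0],"rot": [0,0,0],"hand": 1},{"travel": [0,0,0],"rot": [0,0,0],"hand": 1},{"travel": [0,0,0],"rot": [0,0,0],"hand": 1},{"travel": [0,0,0],"rot": [0,0,0],"hand": 1},{"travel": [0,0,0],"rot": [0,0,0],"hand": 1},{"travel": [0,0,-0.08],"rot": [0,0,0],"hand": 1},{"travel": [0,0,-0.11],"rot": [0,0,0],"hand": 1},{"travel": [0,0,-0.09],"rot": [0,0,0],"hand": 1}]'

```text
clock: 21.85
position: [554.4, 56.6, 188.0]
ee_rot: [-0.0, 1.0, -0.0, -0.0]
contact_force: [-0.4, -0.2, 0.4]
gripper_width: 85.3
grasp_force: 0.0
```

Emit:
servo_tool --motion '[{"travel": [0.05,-0.09,0],"rot": [0,0,0],"hand": 1},{"travel": [0.05,-0.09,0],"rot": [0,0,0],"hand": 1},{"travel": [0.05,-0.09,0],"rot": [0,0,0],"hand": 1},{"travel": [0.05,-0.09,0],"rot": [0,0,0],"hand": 1},{"travel": [0.05,-0.09,0],"rot": [0,0,0],"hand": 1},{"travel": [0.05,-0.09,0],"rot": [0,0,0],"hand": 1},{"travel": [0,0,0],"rot": [0,0,0],"hand": 1},{"travel": [0,0,0],"rot": [0,0,0],"hand": 1}]'

```text
clock: 22.52
position: [478.8, -79.2, 187.2]
ee_rot: [0.001, 1.0, 0.0, 0.0]
contact_force: [0.7, 0.3, 0.3]
gripper_width: 85.7
grasp_force: 0.0
```

```bash
python3 - <<'E'
from h import *
print(sensors.read_state()["position"])
for n in("top","side"):
    p,d=get_image(n);C=cloud(n,d);q=C.reshape(-1,3)
    q=q[np.hypot(q[:,0]-554,q[:,1]-57)<36];print(n,"rim",fit(C,np.array([554.,57.]),149,159,30.5,42),"ztop",np.nanpercentile(q[:,2],[90,97]),"lid",fit(C,np.array([481.,-77.]),20,38,9,20),"disc",fit(C,np.array([481.,-77.]),4,10,32,40))
    u,v=proj(n,[525,0,80]).astype(int);cv2.imwrite(f"pics/{n}4.png",cv2.resize(p[v-70:v+70,u-70:u+70,::-1],(500,500),interpolation=2))
cv2.imwrite("pics/c4.png",cv2.imread("pics/side4.png"))
E
```

```text
[478.82932305 -79.19572157 187.19354243]
top rim (array([553.7,  56. ]), 37, 7.5) ztop [145.02570582 152.60928846] lid None disc None
side rim (array([554.8,  59.4]), 115, 1.2) ztop [148.09495361 153.65661048] lid (array([482.6, -77.2]), 27, 2.0) disc (array([479.7, -79.1]), 22, 6.4)
```

View pics/c4.png

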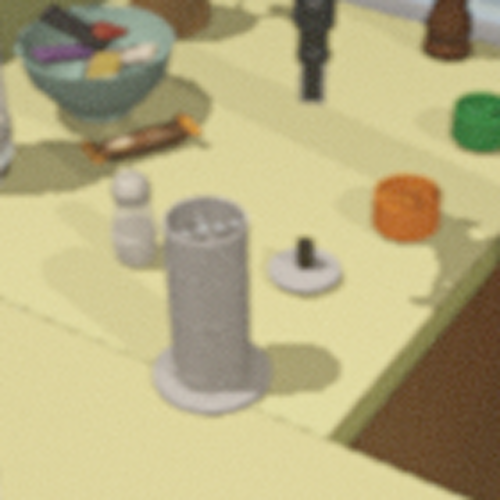

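The side crop shows a straight three-pot stack, with the rim measured at 154 mm and the lid free at crop pixel (305,268). The lid knob measures about (481.8, -76.5).

Emit:
servo_tool --motion '[{"travel": [-0.012,0.011,0.05],"rot": [0,0,0],"hand": 1},{"travel": [0,0,0.08],"rot": [0,0,0],"hand": 1},{"travel": [0,0,0.08],"rot": [0,0,0],"hand": 1},{"travel": [0,0,0.08],"rot": [0,0,0],"hand": 1},{"travel": [0,0,0.08],"rot": [0,0,0],"hand": 1},{"travel": [0,0,0.08],"rot": [0,0,0],"hand": 1},{"travel": [0,0,0.08],"rot": [0,0,0],"hand": 1},{"travel": [0,0,0.05],"rot": [0,0,0],"hand": 1},{"travel": [0,0,0],"rot": [0,0,0],"hand": 1},{"travel": [0,0,0],"rot": [0,0,0],"hand": 1}]'

```text
clock: 23.45
position: [482.7, -74.9, 41.5]
ee_rot: [-0.001, 1.0, -0.0, -0.001]
contact_force: [0.3, 0.2, 0.1]
gripper_width: 85.3
grasp_force: 0.0
```

Emit:
servo_tool --motion '[{"travel": [0.003,-0.006,0.04],"rot": [0,0,0],"hand": 1},{"travel": [0,0,0.04],"rot": [0,0,0],"hand": 1},{"travel": [0,0,0.02],"rot": [0,0,0],"hand": 1},{"travel": [0,0,0],"rot": [0,0,0],"hand": 1},{"travel": [0,0,0],"rot": [0,0,0],"hand": 1},{"travel": [0,0,0],"rot": [0,0,0],"hand": 1}]'

```text
clock: 23.95
position: [482.4, -76.8, 17.9]
ee_rot: [-0.0, 1.0, 0.0, 0.001]
contact_force: [0.9, -0.5, -0.3]
gripper_width: 85.4
grasp_force: 0.0
```

Emit:
servo_tool --motion '[{"travel": [0,0,0],"rot": [0,0,0],"hand": 0.4},{"travel": [0,0,0],"rot": [0,0,0],"hand": 0.4},{"travel": [0,0,0],"rot": [0,0,0],"hand": 0.3},{"travel": [0,0,0],"rot": [0,0,0],"hand": 0.2},{"travel": [0,0,0],"rot": [0,0,0],"hand": 0.1},{"travel": [0,0,0],"rot": [0,0,0],"hand": 0},{"travel": [0,0,0],"rot": [0,0,0],"hand": 0},{"travel": [0,0,0],"rot": [0,0,0],"hand": 0},{"travel": [0,0,0],"rot": [0,0,0],"hand": 0},{"travel": [0,0,0],"rot": [0,0,0],"hand": 0}]'

```text
clock: 24.78
position: [481.8, -77.0, 17.3]
ee_rot: [-0.0, 1.0, -0.0, 0.0]
contact_force: [-0.8, 0.2, 5.2]
gripper_width: 16.0
grasp_force: 58.8
```

Emit:
servo_tool --motion '[{"travel": [0,0,-0.03],"rot": [0,0,0],"hand": 0},{"travel": [0,0,-0.09],"rot": [0,0,0],"hand": 0},{"travel": [0,0,-0.1],"rot": [0,0,0],"hand": 0},{"travel": [0,0,-0.1],"rot": [0,0,0],"hand": 0},{"travel": [0,0,-0.1],"rot": [0,0,0],"hand": 0},{"travel": [0,0,-0.1],"rot": [0,0,0],"hand": 0},{"travel": [0,0,-0.1],"rot": [0,0,0],"hand": 0},{"travel": [0,0,-0.1],"rot": [0,0,0],"hand": 0},{"travel": [0,0,-0.04],"rot": [0,0,0],"hand": 0},{"travel": [0,0,0],"rot": [0,0,0],"hand": 0}]'

```text
clock: 25.62
position: [482.9, -76.9, 209.4]
ee_rot: [-0.0, 1.0, 0.0, 0.003]
contact_force: [-0.1, 0.6, -1.2]
gripper_width: 15.6
grasp_force: 58.6
```

Emit:
servo_tool --motion '[{"travel": [-0.048,0.09,0],"rot": [0,0,0],"hand": 0},{"travel": [-0.048,0.09,0],"rot": [0,0,0],"hand": 0},{"travel": [-0.048,0.09,0],"rot": [0,0,0],"hand": 0},{"travel": [-0.048,0.09,0],"rot": [0,0,0],"hand": 0},{"travel": [-0.048,0.09,0],"rot": [0,0,0],"hand": 0},{"travel": [-0.048,0.08,0],"rot": [0,0,0],"hand": 0},{"travel": [0,0,0],"rot": [0,0,0],"hand": 0},{"travel": [0,0,0],"rot": [0,0,0],"hand": 0},{"travel": [0,0,0],"rot": [0,0,0],"hand": 0}]'

```text
clock: 26.37
position: [552.4, 55.1, 205.1]
ee_rot: [0.0, 1.0, -0.0, -0.002]
contact_force: [0.7, -0.5, -0.7]
gripper_width: 16.1
grasp_force: 58.7
```

```bash
python3 - <<'E'
from h import *
s=sensors.read_state();z=s["position"];print(z.round(1))
p,d=get_image("side");C=cloud("side",d);q=C.reshape(-1,3)
zd=z[2]-17+12
q=q[(np.hypot(q[:,0]-z[0],q[:,1]-z[1])<45)&(abs(q[:,2]-zd)<3.5)]
c,r=cv2.minEnclosingCircle(q[:,:2].astype(np.float32));print("disc",np.round(c,1),round(r,1),len(q),q.min(0).round(1),q.max(0).round(1))
print("stack wall",fit(C,np.array([554.,57.]),125,150,32,40))
u,v=proj("side",[554,57,170]).astype(int);cv2.imwrite("pics/c5.png",cv2.resize(p[v-50:v+50,u-50:u+50,::-1],(500,500),interpolation=2))
E
```

```text
[552.4  55.1 205.1]
disc [552.2  58.9] 31.5 212 [521.5  32.6 196.7] [582.8  88.4 202.1]
stack wall (array([555.3,  59.3]), 376, 9.0)
```

View pics/c5.png

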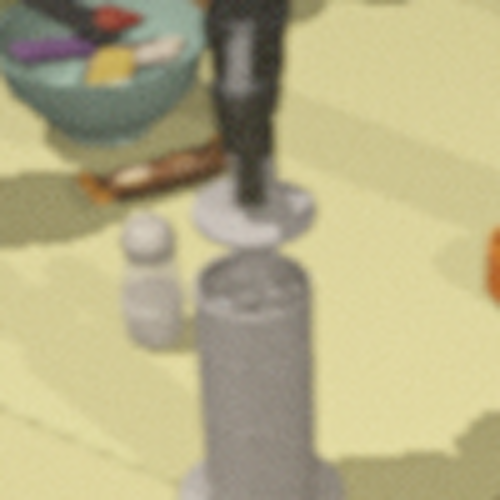

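The crop shows the lid level in the fingers just above the stack. It needs about 2 mm in x and y, then the descent.

Emit:
servo_tool --motion '[{"travel": [-0.009,0.006,0.03],"rot": [0,0,0],"hand": 0},{"travel": [0,0,0.04],"rot": [0,0,0],"hand": 0},{"travel": [0,0,0.04],"rot": [0,0,0],"hand": 0},{"travel": [0,0,0.02],"rot": [0,0,0],"hand": 0},{"travel": [0,0,0],"rot": [0,0,0],"hand": 0},{"travel": [0,0,0],"rot": [0,0,0],"hand": 0}]'

```text
clock: 26.92
position: [555.6, 56.7, 174.0]
ee_rot: [0.0, 1.0, -0.0, -0.001]
contact_force: [0.4, 0.3, 0.0]
gripper_width: 15.8
grasp_force: 58.7
```

Emit:
servo_tool --motion '[{"travel": [0.003,0,0.012],"rot": [0,0,0],"hand": 0},{"travel": [0,0,0.01],"rot": [0,0,0],"hand": 0},{"travel": [0,0,0.008],"rot": [0,0,0],"hand": 0},{"travel": [0,0,0.004],"rot": [0,0,0],"hand": 0},{"travel": [0,0,0],"rot": [0,0,0],"hand": 0},{"travel": [0,0,0],"rot": [0,0,0],"hand": 0}]'

```text
clock: 27.42
position: [555.2, 57.0, 166.1]
ee_rot: [-0.0, 1.0, -0.0, 0.0]
contact_force: [-0.1, -0.2, -1.5]
gripper_width: 15.6
grasp_force: 58.7
```

Emit:
servo_tool --motion '[{"travel": [0,0,0.004],"rot": [0,0,0],"hand": 0},{"travel": [0,0,0.004],"rot": [0,0,0],"hand": 0},{"travel": [0,0,0],"rot": [0,0,0],"hand": 0},{"travel": [0,0,0],"rot": [0,0,0],"hand": 0}]'

```text
clock: 27.75
position: [555.7, 57.0, 165.4]
ee_rot: [-0.0, 1.0, 0.0, 0.001]
contact_force: [-1.0, 0.1, 5.6]
gripper_width: 15.8
grasp_force: 59.4
```

Emit:
servo_tool --motion '[{"travel": [0.001,0,0.003],"rot": [0,0,0],"hand": 0},{"travel": [0,0,0],"rot": [0,0,0],"hand": 0.8},{"travel": [0,0,0],"rot": [0,0,0],"hand": 0.8},{"travel": [0,0,0],"rot": [0,0,0],"hand": 0.8},{"travel": [0,0,0],"rot": [0,0,0],"hand": 0.8},{"travel": [0,0,0],"rot": [0,0,0],"hand": 0.8},{"travel": [0,0,0],"rot": [0,0,0],"hand": 0.8},{"travel": [0,0,-0.08],"rot": [0,0,0],"hand": 0.8},{"travel": [0,0,-0.1],"rot": [0,0,0],"hand": 0.8},{"travel": [0,0,-0.1],"rot": [0,0,0],"hand": 0.8}]'

```text
clock: 28.58
position: [554.5, 56.8, 233.5]
ee_rot: [-0.0, 1.0, -0.0, -0.001]
contact_force: [0.2, 0.6, 0.0]
gripper_width: 68.6
grasp_force: 0.0
```

Emit:
servo_tool --motion '[{"travel": [0.04,-0.09,0],"rot": [0,0,0],"hand": 0.8},{"travel": [0.04,-0.09,0],"rot": [0,0,0],"hand": 0.8},{"travel": [0.04,-0.09,0],"rot": [0,0,0],"hand": 0.8},{"travel": [0.04,-0.09,0],"rot": [0,0,0],"hand": 0.8},{"travel": [0.04,-0.09,0],"rot": [0,0,0],"hand": 0.8},{"travel": [0,0,0],"rot": [0,0,0],"hand": 0.8},{"travel": [0,0,0],"rot": [0,0,0],"hand": 0.8}]'

```text
clock: 29.17
position: [504.5, -56.3, 233.5]
ee_rot: [0.001, 1.0, 0.0, 0.0]
contact_force: [1.0, 0.0, 0.2]
gripper_width: 68.0
grasp_force: 0.0
```

```bash
python3 - <<'E'
from h import *
print(sensors.read_state()["position"].round(1))
p,d=get_image("side");C=cloud("side",d);q=C.reshape(-1,3)
q=q[np.hypot(q[:,0]-554,q[:,1]-58)<40]
for z in(160,188):
    a=q[abs(q[:,2]-z)<4];c,r=cv2.minEnclosingCircle(a[:,:2].astype(np.float32));print(z,np.round(c,1),round(r,1),len(a))
print("top",np.nanmax(q[:,2]),"pot walls",[fit(C,np.array([554.,57.]),*b,32,38) for b in((25,70),(80,115),(125,150))])
u,v=proj("side",[554,57,110]).astype(int);cv2.imwrite("pics/c6.png",cv2.resize(p[v-65:v+65,u-65:u+65,::-1],(550,550),interpolation=2))
E
```

```text
[504.5 -56.3 233.5]
160 [555.2  60.1] 33.1 241
188 [556.2  59.2] 9.3 26
top 520.1067480601813 pot walls [(array([554.5,  56.7]), 280, 1.1), (array([555. ,  56.9]), 234, 1.1), (array([555.2,  57.5]), 188, 1.0)]
```

View pics/c6.png

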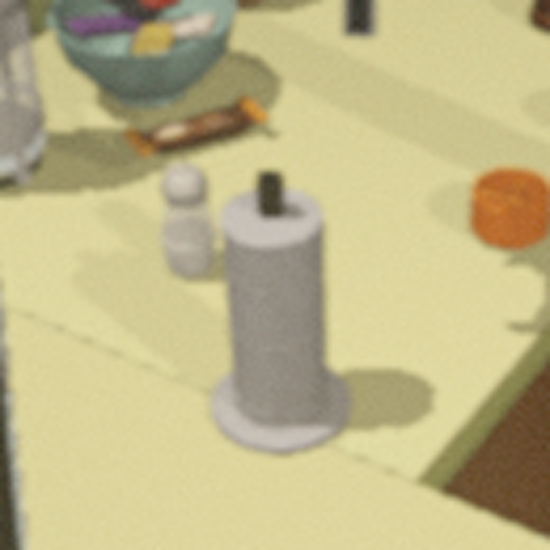

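The crop shows the complete, straight stack with the lid flat on top, knob at (270,193), and the gripper clear of it. Disc top and knob top are at the seated heights.

```bash
python3 -c "from bench import *;print(job_done())"
```

```text
the job is handed in; nothing more can be done
None
```

I stacked the carrier on its base (tall pot, two-compartment pot, four-compartment pot, lid), let go of it, and handed the job in at about 29 s. The last camera check showed every piece at its seated height and in line. The arm never went near the salt shaker, candle or tin, but I didn't re-measure where they stand, and the hand-in returned no verdict.

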